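# Present the ball tray over the round nest

### The arm

A 6-joint arm with a two-finger parallel gripper is mounted at the origin on the work surface. World frame = base frame: x ahead of the robot, y to its left, z up, the work surface at z = 0. Lengths are in m, angles in degrees, forces in N, time in s.
With the tool pointing down it reaches from about 0.35 to 0.85 m from the base axis. Payload 8.1 kg.
Tool frame: the origin (TCP) lies at the very end of the fingers, on their centre line; the grasp point (between the pads) lies 19 mm behind it (grip_depth is the distance from the TCP to the grasp point, in m); y points along the fingers, z is the direction in which the jaws open and shut, and the axes are right-handed (so a half turn about y gives the same grasp; the last joint's range is limited). The gripper opens to 93 mm and grips with 3 to 60 N. Pads are 15 mm wide; open, the fingers measure 128 mm over their backs; the gripper's body (75 mm by 188 mm) begins 65 mm behind the grasp point.
Start: joints at [-69.523, 7.471, 85.268, -0, 87.261, -4.893], TCP at [0.257, -0.542, 0.219] pointing down, gripper open.
Joint ranges: [-169.43, 169.43], [-51.17, 129.36], [1.28, 143.12], [-76.62, 256.62], [0, 156.53], [-152.29, 152.29]. Speed limits (degrees/s): [136.94, 136.94, 159.86, 180, 180, 180].

### API

Orientations are given as a 3x3 rotation matrix whose columns are the frame's x, y, z axes.
In Python, from station import * gives the robot as it stands. Calls block until the motion is done:
- move_pose(position, orientation): joint-space move of the TCP to a pose.
- move_straight(position, vel=0.15, rotation=None, force_limit=None): straight line of the TCP; rotation=None keeps the orientation; vel is the mean speed in m/s. With force_limit (N) it stops when the force on the tool has changed by that much, and returns True; else False.
- goto_joints(angles): joint-space move.
- ungrasp() and close(): open the fingers fully, or close them until they stop; the grip force is fixed at half the most.
- wait(seconds).
- solve_ik(position, orientation): joint angles nearest the present ones, or None.
- read_camera(name): name is "scene" or "side" or "wrist"; returns the picture (480x640x3 uint8, red, green, blue); there is no depth.
- camera_params(name): a dict with "fx", "fy", "cx", "cy" (pixels), "eye" and "orientation" of the camera in the world. Camera axes: x right, y up, looking along -z (the intrinsics and any distortion apply to the point x, -y, -z); pixel columns grow to the right and rows downward; lengths in m; the calibration is good to about 2 mm. A picture is of the moment at which its call begins: read the wrist's pose just before it. camera_params takes no time and is no camera call; for the wrist camera it gives the pose at the moment of the call.
A pose or a line that the arm cannot do raises PlanningError and nothing moves.
- job_done(): hands the job in, once; it reports no verdict.
Trained networks look in the newest picture that a camera, given by its name, has taken for a name from the list of things; names that differ only in an ending like _2 or _b are one class to them, and where a whole thing is asked for, a point or a joint stands for the part that bears it (a point fixed in the world has none). Each returns a list of dicts, best first, with "p" (0 to 1); they miss things now and then, are a little off and sometimes report something else, mostly with a low value. They report only what shows in the picture. A call takes as long as a camera call. They do not tell look-alikes from the thing itself.
- trace(camera, name): "region" (480x640 bool, what is visible of it).
- tip_of(camera, name): "at" ([x, y, z] in m, in the coordinates of the camera as it stood for that picture, good to about 4 mm: a listed point, or the origin of a listed thing).
Readings, each from a call of its own:
- current_time_s(): time.
- current_joint_pos(): joint angles.
- current_qd(): joint speeds.
- current_joint_efforts(): joint torques, N m.
- current_ee_pos(): TCP position.
- current_eef_rot(): TCP orientation.
- current_wrist_force(): force on the tool from outside, world axes, zero at the start.
- current_wrist_torque(): the same for the moment, N m.
- current_gripper_width(): finger opening in m.
Only numpy, scipy, OpenCV 4.12 (cv2) and the standard library are available. Lean on these libraries where they do the work, as an engineer would, in place of code of your own. Each camera call takes 0.05 s, during which the arm holds its last target. There are 200 camera calls.

### The job

Take the aluminium ball tray by its upright handle, draw it straight out of its runners from under their overhanging lips, then lift it and carry it level, with the steel ball staying in its shallow pocket, to the round nest. Finish while still holding the tray: level and still in the air, about 12 cm above the bench, with the ball's pocket over the middle of the round nest (not the square one). Leave the other things on the bench where they are.

Things in the scene. Friction and masses are not known exactly. Their poses are not given: they have to be found in the camera images.
- tray: Bare aluminium ball tray, loose, about 0.2 kg: flat plate 100 (x) x 76 (y) x 5 mm, at the start lying on the bench between the runners of the dock. Origin: centre of the plate's underside; z up; x along the runners, -x the way out. An upright fin handle stands at x = -19 mm, y = 0, and a round ball pocket is at x = +26 mm, y = 0.
- handle_top (a point): Centre of the top edge of the tray's handle, 85 mm above the tray's underside; axes as the tray's. The handle is a flat upright fin 34 mm long in x, 12 mm thick in y, rising from the plate to this edge: grip it from above across its 12 mm, fingers closing along the tray's y.
- pocket (a point): Where the ball's centre is when it sits in the middle of the pocket: 17 mm above the tray's underside, 45 mm from the handle along the tray's +x; axes as the tray's. The pocket is a ring on the plate, inner diameter 24, outer 36 mm, standing only 3 mm above the plate.
- ball_center (a point): Centre of the loose steel ball, diameter 24 mm, 57 g. It lies free in the tray's pocket with about 4 mm of play to each side, and rolls out over the 3 mm rim if the tray is tipped steeply (about 35 degrees) or jerked.
- dock: Dark steel runner dock fixed to the bench: two runners along its x, 14 mm high, 81 mm apart inside, whose 4 mm thick lips (underside at 10 mm, from x = -45 to +50 mm, 60 mm open between) overhang the tray's long edges. +x end stopped, -x end open. Tray starts inside, axes parallel, origin at dock x -2 to -12 mm; free to lift once past dock x = -95 mm. Origin: on the bench, midway; z up.
- round_nest: Round steel nest fixed to the bench, a low round cup: outer diameter 64 mm, 20 mm high. Origin: centre of its underside, on the bench.
- square_nest: Square steel nest fixed to the bench, a low square cup 60 x 60 mm, 20 mm high; not the one wanted. Origin: centre of its underside, on the bench.
- small_bracket: Bystander: small dark sheet-steel angle bracket, base 40 x 40 mm, upright leg 30 mm high at its +x edge; to be left where it is. Origin: centre of its underside.
- long_bracket: Bystander: dark sheet-steel angle bracket, base 50 (x) x 110 (y) mm, upright leg 40 mm high at its +x edge; to be left where it is. Origin: centre of its underside.
- screw_tub: Bystander: open black plastic tub of screws, 110 (x) x 140 (y) x 45 mm high; to be left where it is. Origin: centre of its underside.
- driver: Bystander: screwdriver with yellow handle, lying on the bench along its x axis, about 200 mm long; to be left where it is. Origin: on the bench under the middle of its length.
- hinge_plate: Bystander: flat steel hinge, 90 x 50 mm, 12 mm high at the knuckle; to be left where it is. Origin: centre of its underside.
- oil_can: Bystander: grey round can, diameter 44 mm, 85 mm high; to be left where it is. Origin: centre of its underside.
- offcut: Bystander: white flat offcut of door board, 40 (x) x 100 (y) x 16 mm; to be left where it is. Origin: centre of its underside.
Mind the look-alikes: they are no part of the job. Leave any brown look-alike of the tray alone. There is more than one size of the dock; the one meant has the size given above.

How it is judged (in metres and radians):
On the way:
1. the tray is drawn out of the open end of the runners, still low, with its ball (x of tray in the frame of dock below -0.09 m and height (world z) of tray below 0.03 m and distance between ball_center and pocket below 0.015 m), for 0.1 s.
At the end, for the whole second after the job is handed in: The gripper still holds the tray, at rest (under 30 mm/s) and level within 8 degrees, its underside 80 to 180 mm above the bench, touching nothing below; the pocket is within 20 mm sideways of the round nest's centre and the ball lies in it (within 15 mm of the pocket point) (horizontal distance between pocket and round_nest below 0.02 m and height (world z) of tray between 0.08 and 0.18 m and angle between tray's own z axis and vertical below 0.14 rad and distance between ball_center and pocket below 0.015 m and linear speed of tray below 0.03 m/s and contact force between the fingers and tray above 1 N and contact force between tray and round_nest below 0.1 N); the arm keeps its last pose, push and grip.
It fails at once if the ball leaves its pocket (distance between ball_center and pocket above 0.015 m).
It fails at once if the tray is tipped by more than 25 degrees (angle between tray's own z axis and vertical above 0.436 rad).
It fails at once if one of the other things on the bench is pushed out of its place (over 30 mm) (distance of any of small_bracket, long_bracket, screw_tub, driver, hinge_plate, oil_can, offcut from where it was at the start of the episode above 0.03 m).
It also fails if it takes over 45 s, if anything falls off the work surface, if the arm or the gripper's body presses on something with over 40 N, if the wrist force passes 120 N, or if a joint passes its speed limit or range.

## Working session

There is one attempt and no reset: what is moved stays moved. The work goes in short steps, each a Python script; the robot and the scene stay as the last script left them, time stands still between calls to the robot, and variables do not carry over. Pictures are saved under pics/ and viewed, about 8 in all and at most 12, crops included, and the job is handed in when it is done.

```bash
ls; mkdir -p pics; cat > h.py <<'E'
from station import *
import numpy as np, cv2
def snap(n,f): 
    im=read_camera(n); cv2.imwrite('pics/'+f,cv2.cvtColor(im,cv2.COLOR_RGB2BGR)); return im
def world(c,at): return np.array(c['eye'])+np.array(c['orientation'])@np.array(at)
def ray(c,u,v):
    d=np.array(c['orientation'])@np.array([(u-c['cx'])/c['fx'],-(v-c['cy'])/c['fy'],-1]); return np.array(c['eye']),d
def onz(c,u,v,z):
    e,d=ray(c,u,v); return e+d*(z-e[2])/d[2]
def proj(c,p):
    q=np.array(c['orientation']).T@(np.array(p)-np.array(c['eye'])); return c['cx']+c['fx']*q[0]/-q[2], c['cy']-c['fy']*q[1]/-q[2]
def tri(obs):
    A=np.zeros((3,3));b=np.zeros(3)
    for c,u,v in obs:
        e,d=ray(c,u,v); d/=np.linalg.norm(d); P=np.eye(3)-np.outer(d,d); A+=P;b+=P@e
    return np.linalg.solve(A,b)
E
python3 - <<'E'
from h import *
np.set_printoptions(precision=3,suppress=True)
for n in ['scene','side']:
    snap(n,n+'1.png'); c=camera_params(n); print(n,c)
    for t in ['tray','handle_top','pocket','ball_center','dock','round_nest','square_nest']:
        print(t,[(round(d['p'],2),world(c,d['at']).round(3), np.round(proj(c,world(c,d['at'])))) for d in tip_of(n,t)])
print(current_eef_rot(),current_time_s())
a=cv2.imread('pics/scene1.png');b=cv2.imread('pics/side1.png')
E
```

```text
pics
scene {'fx': 591.5811718463809, 'fy': 591.5811718463809, 'cx': 316.6288730616289, 'cy': 243.16079662918165, 'eye': array([1.192, 0.014, 1.125]), 'orientation': array([[ 0.014, -0.856,  0.516],
       [ 1.   ,  0.015, -0.003],
       [-0.005,  0.516,  0.856]])}
tray [(0.93, array([ 0.616,  0.101, -0.002]), array([356., 284.])), (0.65, array([ 0.605,  0.271, -0.006]), array([435., 279.]))]
handle_top [(0.92, array([0.593, 0.093, 0.083]), array([354., 255.])), (0.73, array([0.603, 0.288, 0.087]), array([451., 257.]))]
pocket [(0.84, array([0.636, 0.112, 0.017]), array([362., 288.])), (0.8, array([0.611, 0.241, 0.011]), array([422., 278.]))]
ball_center [(0.64, array([0.633, 0.112, 0.017]), array([362., 287.]))]
dock [(0.8, array([ 0.595, -0.072,  0.005]), array([275., 275.])), (0.64, array([ 0.613,  0.1  , -0.   ]), array([356., 283.]))]
round_nest []
square_nest [(0.8, array([ 0.454, -0.198, -0.002]), array([221., 222.]))]
side {'fx': 536.6127796383325, 'fy': 536.6127796383325, 'cx': 298.7965049922669, 'cy': 242.27818691923684, 'eye': array([0.386, 0.793, 0.992]), 'orientation': a
[... 332 characters left out ...]
0.081]), array([275., 258.])), (0.66, array([0.599, 0.286, 0.085]), array([245., 330.])), (0.16, array([0.633, 0.113, 0.018]), array([255., 277.]))]
pocket [(0.89, array([0.631, 0.111, 0.019]), array([256., 276.])), (0.62, array([0.608, 0.247, 0.015]), array([249., 331.]))]
ball_center [(0.57, array([0.634, 0.11 , 0.017]), array([255., 276.]))]
dock [(0.77, array([ 0.596, -0.072, -0.002]), array([291., 226.])), (0.72, array([0.613, 0.106, 0.   ]), array([265., 281.])), (0.2, array([ 0.399,  0.449, -0.004]), array([328., 453.]))]
round_nest []
square_nest [(0.87, array([ 0.453, -0.197, -0.   ]), array([356., 201.]))]
[[-0.904  0.     0.428]
 [-0.428 -0.    -0.904]
 [ 0.    -1.     0.   ]] 0.8
```

View pics/scene1.png

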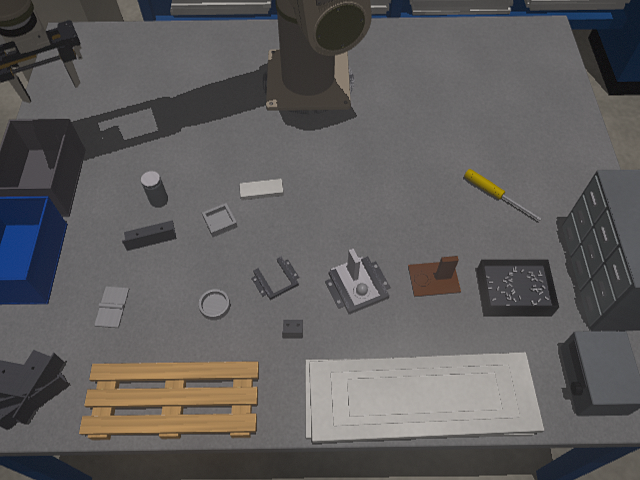

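View pics/side1.png

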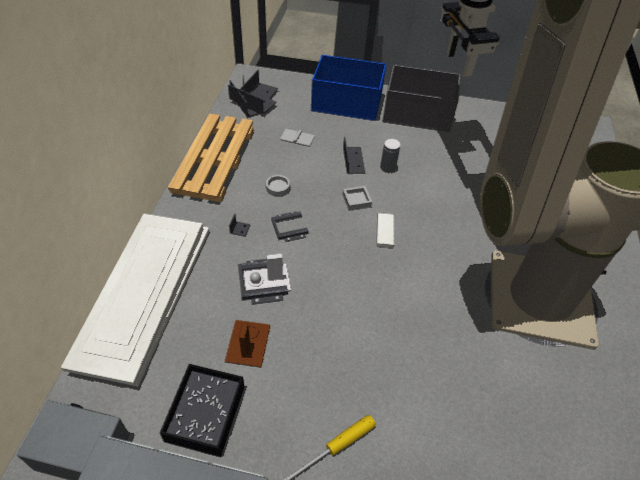

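The aluminium tray is at scene (356,284), in the wider dock, with its ball. The brown tray at (435,279) is a look-alike, and the empty dock at (275,277) is the smaller one. The round nest is at scene (214,304) and side (278,185). The square nest is at scene (220,220). I'll segment the round nest, then look at the tray from near with the wrist camera.

```bash
cat >> h.py <<'E'
def ringc(n,f,u,v,r=24):
    im=cv2.imread('pics/'+f,0)[v-r:v+r,u-r:u+r]; m=(im>150).astype(np.uint8)
    pts=np.column_stack(np.nonzero(m))[:,::-1].astype(np.float32)
    h=cv2.convexHull(pts); (x,y),ax,a=cv2.fitEllipse(h); return x+u-r,y+v-r,ax,int(m.sum())
def Rg(yaw):
    c,s=np.cos(yaw),np.sin(yaw); return np.array([[-c,0,s],[-s,0,-c],[0,-1,0]])
E
python3 - <<'E'
from h import *
np.set_printoptions(precision=4,suppress=True)
cs,cd=camera_params('scene'),camera_params('side')
a=ringc('scene','scene1.png',214,304);b=ringc('side','side1.png',278,185,20);print(a,b)
print('nest tri',tri([(cs,a[0],a[1]),(cd,b[0],b[1])]),onz(cs,a[0],a[1],.02),onz(cd,b[0],b[1],.02))
h=np.array([.591,.0945]);p=np.array([.6335,.1115]);yaw=np.arctan2(*(p-h)[::-1]);print(np.degrees(yaw))
R=Rg(yaw)
move_straight([.257,-.542,.30])
move_pose([.57,.085,.30],R)
c=camera_params('wrist');snap('wrist','w1.png')
print(c['eye'],c['orientation'])
for t in ['tray','handle_top','pocket','ball_center','dock']:
    print(t,[(round(d['p'],2),world(c,d['at']).round(4), np.round(proj(c,world(c,d['at'])))) for d in tip_of('wrist',t)])
im=cv2.imread('pics/scene1.png')
k=lambda x0,y0,w=130,hh=100:cv2.resize(im[y0:y0+hh,x0:x0+w],None,fx=3,fy=3,interpolation=cv2.INTER_CUBIC)
cv2.imwrite('pics/crop1.png',np.hstack([k(150,250),k(300,235)]))
print(current_joint_pos(),current_time_s())
E
```

```text
Traceback (most recent call last):
  File "h.py", line 20, in ringc
    h=cv2.convexHull(pts); (x,y),ax,a=cv2.fitEllipse(h); return x+u-r,y+v-r,ax,int(m.sum())
                                      ~~~~~~~~~~~~~~^^^
cv2.error: OpenCV(4.12.0) /io/opencv/modules/imgproc/src/shapedescr.cpp:361: error: (-201:Incorrect size of input array) There should be at least 5 points to fit the ellipse in function 'fitEllipseNoDirect'
```

```bash
sed -i 's/m=(im>150)/m=(im>np.median(im)+25)/' h.py
python3 - <<'E'
from h import *
np.set_printoptions(precision=4,suppress=True)
cs,cd=camera_params('scene'),camera_params('side')
try:
    a=ringc('scene','scene1.png',214,304);b=ringc('side','side1.png',278,185,20);print(a,b)
    print('nest tri',tri([(cs,a[0],a[1]),(cd,b[0],b[1])]),onz(cs,a[0],a[1],.02),onz(cd,b[0],b[1],.02))
except Exception as e: print(e)
h=np.array([.591,.0945]);p=np.array([.6335,.1115]);yaw=np.arctan2(*(p-h)[::-1]);print(np.degrees(yaw))
R=Rg(yaw)
move_straight([.257,-.542,.30])
move_pose([.57,.085,.30],R)
c=camera_params('wrist');snap('wrist','w1.png')
print(c)
for t in ['tray','handle_top','pocket','ball_center','dock']:
    print(t,[(round(d['p'],2),world(c,d['at']).round(4), np.round(proj(c,world(c,d['at'])))) for d in tip_of('wrist',t)])
im=cv2.imread('pics/scene1.png')
k=lambda x0,y0,w=130,hh=100:cv2.resize(im[y0:y0+hh,x0:x0+w],None,fx=3,fy=3,interpolation=cv2.INTER_CUBIC)
cv2.imwrite('pics/crop1.png',np.hstack([k(150,250),k(300,235)]))
print(current_joint_pos(),current_time_s())
E
```

```text
(213.43864631652832, 302.4606304168701, (25.997760772705078, 29.403358459472656), 250) (277.32709312438965, 182.5677947998047, (15.733999252319336, 22.974294662475586), 183)
nest tri [ 0.663  -0.1968  0.0171] [ 0.6645 -0.1961  0.02  ] [ 0.6621 -0.194   0.02  ]
21.801409486351822
{'fx': 361.73411231577154, 'fy': 361.73411231577154, 'cx': 318.48253982453986, 'cy': 241.20466187306582, 'eye': array([0.648, 0.115, 0.466]), 'orientation': array([[ 0.3697,  0.8868,  0.2774],
       [-0.9291,  0.3529,  0.1103],
       [-0.0001, -0.2985,  0.9544]])}
tray [(0.82, array([ 0.6097,  0.0957, -0.0016]), array([321., 163.])), (0.81, array([0.6004, 0.2661, 0.0013]), array([189., 118.]))]
handle_top [(0.92, array([0.6037, 0.2856, 0.0865]), array([141., 105.])), (0.61, array([0.59  , 0.0935, 0.0855]), array([317., 189.]))]
pocket [(0.81, array([0.6324, 0.1096, 0.0194]), array([318., 143.])), (0.64, array([0.607 , 0.2398, 0.0161]), array([207., 121.]))]
ball_center [(0.72, array([0.6342, 0.105 , 0.02  ]), array([322., 143.]))]
dock []
[ 3.3477  2.6862 81.9234 -0.0011 95.3931 71.5797] 4.275
```

View pics/w1.png

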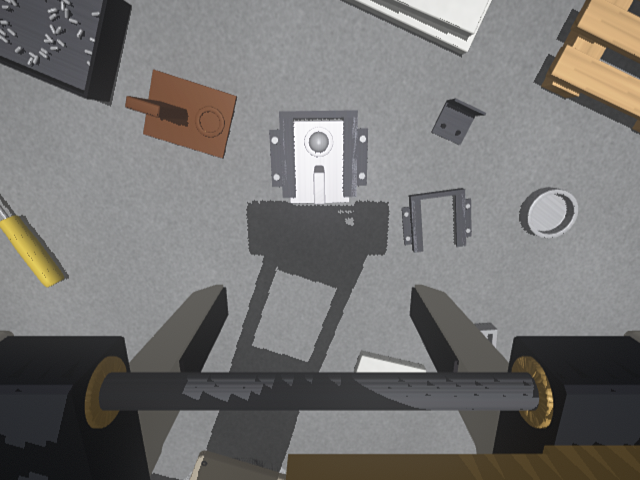

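View pics/crop1.png

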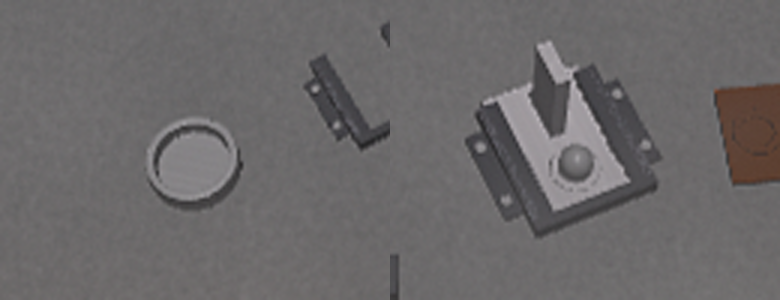

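The wrist view shows the aluminium tray at (320,160), ball at (318,142) and handle top at about (319,185), in the wide dock. The crop confirms the round nest and the bare aluminium tray with its ball. I'll refine the yaw and the nest from this view.

```bash
python3 - <<'E'
from h import *
np.set_printoptions(precision=4,suppress=True)
c=camera_params('wrist');g=cv2.imread('pics/w1.png',0).astype(int)
L=[];Rr=[]
for v in range(124,198,2):
    w=np.nonzero(g[v,270:370]>190)[0]+270
    L.append(onz(c,w.min()-.5,v,.01)[:2]);Rr.append(onz(c,w.max()+.5,v,.01)[:2])
    
for P in (L,Rr):
    P=np.array(P);vx,vy,x,y=cv2.fitLine(P.astype(np.float32),cv2.DIST_HUBER,0,.001,.001).ravel();print(np.degrees(np.arctan(vy/vx)),x,y)
print('width',np.median(np.linalg.norm(np.array(L)-Rr,axis=1)), 'mid',np.mean((np.array(L)+Rr)/2,axis=0))
for v in (168,174,180,186,192,198): print(v,g[v,308:332])
a=ringc('wrist','w1.png',549,213,40);print(a,onz(c,a[0],a[1],.02))
cs,cd=camera_params('scene'),camera_params('side')
print(tri([(cs,214.3,303),(c,a[0],a[1])]), proj(cd,[.664,-.195,.02]))
print('handle px',proj(c,[.5907,.0942,.085]))
E
```

```text
22.56058 0.6017331 0.12908524
22.86503 0.62602764 0.07505819
width 0.059250462461031383 mid [0.6125 0.1015]
168 [245 245 243 243 248 253 147 110 116 118 118 117 116 116 111 120 228 249
 244 241 241 239 240 241]
174 [244 244 242 243 246 184 215 249 247 245 244 244 244 245 244 229 180 246
 244 241 240 238 239 240]
180 [242 242 240 242 245 177 210 243 241 241 241 241 240 241 241 227 185 243
 243 240 239 236 238 239]
186 [241 242 238 239 242 212 203 239 240 239 239 240 240 240 240 230 193 240
 241 239 238 235 236 238]
192 [239 240 237 238 240 210 201 234 238 236 233 235 235 235 234 224 193 239
 240 237 237 234 234 236]
198 [237 238 236 234 239 236 187 225 233 232 231 231 232 231 232 225 194 210
 239 237 235 233 233 234]
(552.5190391540527, 213.3464698791504, (43.8174934387207, 53.06363296508789), 1415) [ 0.6618 -0.1966  0.02  ]
[ 0.6631 -0.1961  0.0181] (np.float64(276.7140825364205), np.float64(182.18904198187505))
handle px (np.float64(317.26224876034973), np.float64(188.63244515698236))
```

```bash
python3 - <<'E'
from h import *
np.set_printoptions(precision=4,suppress=True)
y=np.radians(22.7);R=Rg(y);d=np.array([np.cos(y),np.sin(y),0])
g=np.array([.591,.0925,.047])+.006*d
up=g.copy();up[2]=.16
move_pose(up,R)
print('ik',solve_ik(g,R))
print('hit',move_straight(g,vel=.08,force_limit=8),current_ee_pos(),current_wrist_force())
close(); wait(.3)
print('w',current_gripper_width(),'F',current_wrist_force(),current_wrist_torque(),current_time_s())
snap('side','s2.png');snap('scene','s2c.png')
for n in ('scene','side'):
    c=camera_params(n)
    for t in ('handle_top','ball_center'): print(n,t,[(round(q['p'],2),world(c,q['at'])) for q in tip_of(n,t)][:2])
E
```

```text
ik [ 4.1687 16.2533 93.8423 -0.     69.9044 71.4687]
hit False [0.5971 0.0949 0.0477] [0.2471 0.1833 0.2325]
w 0.011489382593285465 F [ 0.2937 -1.5068 -1.2101] [-0.1766 -0.0443  0.0149] 7.9917
scene handle_top [(0.76, array([0.6045, 0.2856, 0.0861])), (0.74, array([0.5941, 0.095 , 0.0829]))]
scene ball_center [(0.53, array([0.6364, 0.1136, 0.0148]))]
side handle_top [(0.74, array([0.5992, 0.2857, 0.0851]))]
side ball_center [(0.59, array([0.6352, 0.114 , 0.0175]))]
```

The handle is gripped: width is 11.5 mm and the side load is small. Next I draw the tray out with a force guard.

```bash
python3 - <<'E'
from h import *
np.set_printoptions(precision=4,suppress=True)
y=np.radians(22.7);d=np.array([np.cos(y),np.sin(y),0])
p0=np.array(current_ee_pos())
hit=move_straight(p0-.02*d,vel=.03,force_limit=15);print(hit,current_ee_pos(),current_wrist_force(),current_wrist_torque(),current_gripper_width())
if not hit:
    hit=move_straight(p0-.108*d,vel=.05,force_limit=15);print(hit,current_ee_pos(),current_wrist_force(),current_wrist_torque(),current_gripper_width())
wait(.2)
snap('side','s3.png');snap('scene','s3c.png')
for n in ('scene','side'):
    c=camera_params(n)
    for t in ('tray','pocket','ball_center'): print(n,t,[(round(q['p'],2),world(c,q['at'])) for q in tip_of(n,t)][:2])
a=cv2.imread('pics/s3.png')[210:330,190:350];b=cv2.imread('pics/s3c.png')[200:320,280:440]
cv2.imwrite('pics/crop3.png',cv2.resize(np.hstack([a,b]),None,fx=2.5,fy=2.5,interpolation=cv2.INTER_CUBIC));print(current_time_s())
E
```

```text
False [0.5776 0.0869 0.047 ] [-2.0863 -0.9419  1.1008] [-0.1186  0.3697  0.0103] 0.012038550118063053
False [0.4969 0.0531 0.0469] [-0.6121 -0.2949 -0.9964] [-0.0668  0.1721  0.0171] 0.011666244835679324
scene tray [(0.78, array([ 0.5107,  0.0608, -0.0042])), (0.69, array([ 0.605,  0.271, -0.004]))]
scene pocket [(0.79, array([0.5328, 0.0705, 0.0176])), (0.65, array([0.6107, 0.2416, 0.0147]))]
scene ball_center [(0.45, array([0.535 , 0.0712, 0.0186]))]
side tray [(0.88, array([ 0.6077,  0.2707, -0.0011])), (0.61, array([ 0.5121,  0.0596, -0.0043]))]
side pocket [(0.78, array([0.5327, 0.0676, 0.0136])), (0.75, array([0.6092, 0.2466, 0.014 ]))]
side ball_center [(0.51, array([0.5346, 0.0692, 0.0141]))]
11.6167
```

View pics/crop3.png

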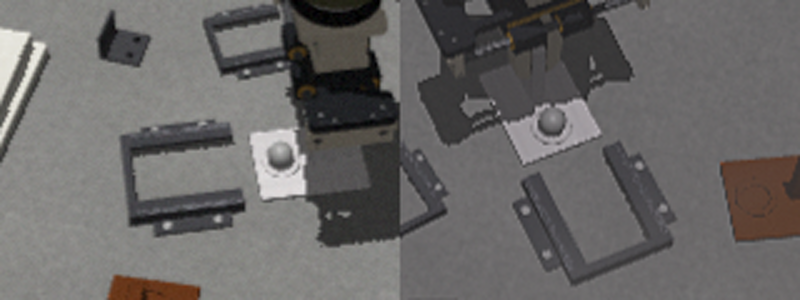

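The tray is fully out, flat on the bench, with the ball centred in its pocket (crop at (280,155) and (552,122)). Next I lift and carry.

```bash
python3 - <<'E'
from h import *
np.set_printoptions(precision=4,suppress=True)
y=np.radians(22.7);R=Rg(y);d=np.array([np.cos(y),np.sin(y),0])
p=np.array(current_ee_pos());p[2]=.167
print(move_straight(p,vel=.06),current_ee_pos(),current_wrist_force(),current_gripper_width())
t=np.array([.663,-.1962,0])-.039*d; t[2]=.167
move_straight(t,vel=.08,rotation=R)
wait(.5)
print(current_ee_pos(),current_wrist_force(),current_gripper_width(),current_time_s())
snap('side','s4.png');snap('scene','s4c.png')
for n in ('scene','side'):
    c=camera_params(n)
    for q in ('tray','pocket','ball_center','handle_top'): print(n,q,[(round(k['p'],2),world(c,k['at'])) for k in tip_of(n,q)][:3])
a=cv2.imread('pics/s4.png')[80:240,190:390];b=cv2.imread('pics/s4c.png')[200:360,120:320]
cv2.imwrite('pics/crop4.png',cv2.resize(np.hstack([a,b]),None,fx=2,fy=2,interpolation=cv2.INTER_CUBIC))
E
```

```text
False [0.4967 0.0531 0.1667] [-0.3313  0.9681 -3.5151] 0.012015313037582335
[ 0.627  -0.2112  0.167 ] [ 0.8427 -0.5392 -3.4938] 0.011497521448680551 18.1
scene tray [(0.89, array([ 0.6043,  0.2693, -0.0055])), (0.76, array([ 0.645 , -0.2023,  0.1176]))]
scene pocket [(0.9, array([ 0.6654, -0.1932,  0.1388])), (0.77, array([0.6083, 0.24  , 0.013 ]))]
scene ball_center [(0.69, array([ 0.6703, -0.1922,  0.1334]))]
scene handle_top [(0.85, array([ 0.6237, -0.2145,  0.2034])), (0.75, array([0.6011, 0.2853, 0.0839]))]
side tray [(0.91, array([ 0.6074,  0.2695, -0.002 ])), (0.56, array([ 0.6413, -0.207 ,  0.1176]))]
side pocket [(0.8, array([0.6065, 0.2467, 0.0158])), (0.64, array([ 0.6633, -0.1916,  0.1357]))]
side ball_center [(0.63, array([ 0.6592, -0.4092, -0.0019])), (0.55, array([ 0.6661, -0.1942,  0.1379]))]
side handle_top [(0.83, array([0.6012, 0.2826, 0.0844])), (0.63, array([ 0.6189, -0.2099,  0.1981])), (0.62, array([ 0.4509, -0.2007, -0.0016]))]
```

View pics/crop4.png

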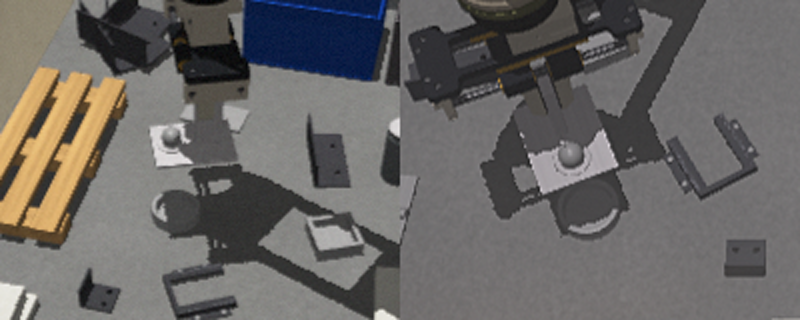

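The tray hangs level at about 118 mm with the ball in its pocket. In both views the pocket is within about 5 mm of the nest centre. I'm handing in.

```bash
python3 - <<'E'
from h import *
print(max(abs(np.array(current_qd()))),current_time_s()); job_done()
E
```

```text
0.1167477627630962 18.6
the job is handed in; nothing more can be done
```

I gripped the aluminium tray by its fin, drew it about 108 mm straight out of the wide dock, and lifted it. I then carried it level to above the round nest and handed in at 18.6 s, still holding it; `job_done()` gave no verdict.

**Pull:** The wrist force stayed around 2 N at the points I read it. The picture taken afterwards showed the tray fully out, flat on the bench, with the ball in its pocket.

**Final pose:**
- **Tray:** the underside was about 118 mm above the bench, and it looked level.
- **Pocket:** it was at about (0.664, -0.192), against the nest at (0.663, -0.196), so about 4 mm off.
- **Ball:** it looked seated in the pocket in both views. The network's ball positions were 3 to 7 mm from its pocket positions, which is close to its roughly 4 mm accuracy.
- **Grip:** the finger opening was 11.5 mm and the tool carried about 3.5 N, so the tray was held and hanging free.

**Disagreements:** The vision network never found the round nest in the two pictures I asked about. I located it by segmenting the scene, side and wrist pictures, which agreed to about 3 mm. In the last side picture the network also reported a false ball near (0.66, -0.41), which I ignored. I saw no sign of other things on the bench having moved, but I didn't measure their positions again.

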